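# Slide the serving board out over the counter edge

### The arm

A 6-joint arm with a two-finger parallel gripper is mounted at the origin on the work surface. World frame = base frame: x ahead of the robot, y to its left, z up, the work surface at z = 0. Lengths are in m, angles in rad, forces in N, time in s.
With the tool pointing down it reaches from about 0.35 to 0.975 m from the base axis. Payload 4.9 kg.
Tool frame: the origin (TCP) lies at the very end of the fingers, on their centre line; the grasp point (between the pads) lies 19 mm behind it; z points along the fingers, y is the line along which they close (so a half turn about z gives the same grasp; the last joint's range is limited). The gripper opens to 85 mm and grips with 20 to 120 N. Pads are 22 mm wide; open, the fingers measure 114 mm over their backs; the gripper's body (76 mm by 85 mm) begins 54 mm behind the grasp point. The pads swing forward as they close: fully open they stand 13 mm farther back than shut.
Start: joints at [-1.365, 0.053, 1.613, -0, 1.476, -0.119], TCP at [0.199, -0.592, 0.231] pointing down, gripper open.
Joint ranges: [-3.01, 3.01], [-1.01, 2.22], [0.06, 2.58], [-1.02, 4.17], [0.09, 2.62], [-3.14, 3.14]. Speed limits (rad/s): [2.57, 2.57, 3.14, 3.14, 3.14, 3.14].

### API

Orientations are given as a rotation vector (axis times angle).
In Python, from station import ctrl gives the robot as it stands.
- The arm moves only by the tool jog_arm, never from a script. Its argument "plan" is a list of rows, each a list of 7 numbers: the shift along the tool's x, y, z in units of 0.02 m (1.0 is 0.02 m), then the turn, a rotation vector about the tool's x, y, z in units of 45 degrees (1.0 is 45 degrees), then the opening, from -1 (shut) to 1 (fully open). A call has 1 to 8 rows; each row shifts and turns the commanded pose from where the row before left it, along the tool's axes as they then stand; what a row does not reach is not made up. A row lasts 1/10 s, in which the tool goes at most 50 mm and 8.59 degrees, less where a joint would pass 70% of its speed; a pose out of reach is approached as far as the arm can. A call with a number of a shift or a turn outside -1 to 1 is refused whole. A call with a gripper value outside its range is refused whole. The fingers move at their own pace and stop on an object; "grip_force" is the grip in N (left out, the last holds). Time passes only in rows, so rows that do not move let the fingers close. It gives the time, the measured TCP pose, the force, the opening and the grip force at its end, in the units of the state.
- ctrl.get_obs(): the state, without advancing time (a new reading comes with each control period).
- ctrl.get_image(name): name is "side" or "top"; returns (picture, depth): 480x640x3 uint8, red, green, blue; 480x640 float32, m along the optical axis (not along the pixel's ray), 0 where there is no reading.
- ctrl.camera_info(name): a dict with "camera_matrix" (3x3 intrinsics, pixels), "rvec" (rotation vector, rad) and "tvec" (3), from world to camera coordinates, as OpenCV has them. Camera axes: x right, y down, z forward; pixel columns grow to the right and rows downward; lengths in m; the calibration is good to about 2 mm. A picture is of the moment at which its call begins. camera_info takes no time and is no camera call.
- ctrl.finish_job(): hands the job in; it is judged then, once.
The state is a dict: "t": time; "q": joint angles; "dq": joint speeds; "effort": joint torques, N m; "tool_pos": TCP position; "tool_rot": TCP orientation; "contact_force": force on the tool from outside, world axes, zero at the start; "wrist_torque": the same for the moment, N m; "opening": finger opening in m; "grip_force": force on a finger pad.
Only numpy, scipy, OpenCV 4.12 (cv2) and the standard library are available. Lean on these libraries where they do the work, as an engineer would, in place of code of your own. Each camera call takes 0.05 s, during which the arm holds its last target. There are 200 camera calls.

### The job

The walnut serving board with its espresso cup is ready for the waiter to take by the handle: push the board along the counter with your fingers, gently and without pinching or lifting it, until its whole handle sticks straight out past the counter's guest-side edge, with the shoulders where the handle begins level with that edge, and leave it there. The cup rides along standing on the board: do not touch it or tip it, and leave the other things on the counter where they are.

Things in the scene. Friction and masses are not known exactly. Their poses are not given: they have to be found in the camera images.
- board: thin walnut serving board lying loose on the counter, 0.2 kg: a rectangle 160 (x) by 150 (y) by 8 mm; from the middle of its +x side goes a handle 36 wide, 75 mm long, holed at its end. Origin: centre of the rectangle's underside; x to the handle, z up. Back edge at x -80 mm. Starts up to 0.5 rad askew, handle towards the edge. 1 to 4 N pushes it with its cup; it stays where left
- board_shoulder (a point): point on the board's top face in the middle of the shoulder line, where the handle meets the rectangle: board x = 80 mm, y = 0, 8 mm above the underside; axes as the board's
- board_tip (a point): point on the board's top face at the middle of the handle's end: board x = 155 mm, y = 0; axes as the board's
- counter_edge (a point): point on top of the light oak counter at its guest-side edge (the far edge from the robot), which is straight and runs along this point's y axis; x points level and outwards off the counter, square to the edge. The counter top is level at height 0, 35 mm thick, with open air beyond; it may stand a little askew. A red grinder 400 mm high is fixed far to the right (y below -0.5)
- espresso_cup: white ceramic espresso cup standing loose on the board, centre 10 to 40 mm ahead of the board's origin and up to 25 mm to a side; 62 mm across the rim, 42 mm across the foot, 55 mm high, its handle reaching 53 mm from the axis and never pointing to the board's back edge; origin at the centre of its foot
- basket: bystander: steel portafilter basket, 70 mm across the rim, 25 mm high; origin at the centre of its underside
- white_cup: bystander: white ceramic cup without a handle, 82 mm across the rim, 66 mm high; origin at the centre of its underside
- dosing_outer: bystander: outer one of two nested aluminium dosing cups, 61 mm across the rim, 50 mm high (62 mm with the inner one); origin at the centre of its underside
- dosing_inner: bystander: inner one of the nested dosing cups, 57 mm across, 60 mm high; origin at the centre of its underside
- tamper: bystander: tamper standing on its steel base, 58 mm across, 90 mm high; origin at the centre of its underside
- brush: bystander: blue silicone brush lying flat, 145 mm long, 26 mm wide, 11 mm high; origin on its underside, x along it to the bristles
- milk_jug: bystander: steel milk jug, 88 mm across, 100 mm high, handle reaching 74 mm from the axis; origin at the centre of its underside
Not all that is in view belongs to the job. Leave any purple or yellow look-alike of the espresso_cup alone.

How it is judged:
By the outcome, as a careful person would: the job done as asked, in the order asked, and still so for the second after the job is handed in, with the robot touching nothing.
It also fails if it takes over 42 s, if anything falls off the work surface, if the arm or the gripper's body presses on something with over 40 N, if the wrist force passes 120 N, or if a joint passes its speed limit or range.

## Working session

There is one attempt and no reset: what is moved stays moved. The work goes in short steps, Python scripts to look and compute and a tool call to move; the robot and the scene stay as the last step left them, time stands still between calls to the robot, and variables do not carry over. Pictures are saved under pics/ and viewed, at most 10 in all, crops included, and the job is handed in when it is done.

Besides the shell and the picture viewer there is one more tool, called after "Request:" as name(argument=value, ...) on one line, values as JSON. jog_arm: Moves the arm, as the interface text tells. Shifts and turns lie within -1 to 1; 1 stands for 0.02 m of shift or 45 degrees of turn. Its arguments: {"type":"object","properties":{"plan":{"type":"array"},"grip_force":{"type":"number"}},"required":["plan"]}

```bash
mkdir -p pics; ls; cat > h.py <<'E'
import numpy as np,cv2
from station import ctrl
def cam(n):
    i=ctrl.camera_info(n);return np.array(i["camera_matrix"],float),cv2.Rodrigues(np.array(i["rvec"],float))[0],np.array(i["tvec"],float).ravel()
def shot(n,f=None):
    im,d=ctrl.get_image(n)
    if f: cv2.imwrite(f"pics/{f}.png",im[:,:,::-1])
    return im,d
def cloud(n,d):
    K,R,t=cam(n);v,u=np.mgrid[:480,:640]
    p=np.stack([(u-K[0,2])/K[0,0]*d,(v-K[1,2])/K[1,1]*d,d],-1)
    return (p-t)@R
def atz(n,uv,z):
    K,R,t=cam(n);uv=np.atleast_2d(uv).astype(float)
    r=np.c_[(uv-K[[0,1],[2,2]])/K[[0,1],[0,1]],np.ones(len(uv))]@R
    c=-R.T@t;return c+r*((z-c[2])/r[:,2])[:,None]
def proj(n,p):
    K,R,t=cam(n);return cv2.projectPoints(np.atleast_2d(p).astype(float),R,t,K,None)[0].reshape(-1,2)
E
python3 - <<'E'
from h import *
for n in("top","side"):
    im,d=shot(n,n+"0");np.savez(n+"0.npz",im=im,d=d)
    K,R,t=cam(n);print(n,K[0,0],-R.T@t,R[2])
o=ctrl.get_obs();print(o["t"],o["tool_pos"],o["tool_rot"],o["contact_force"],o["opening"])
E
```

```text
pics
top 499.59839735485264 [ 0.37836778 -0.0121976   1.27570844] [ 0.15390968  0.02432977 -0.98778534]
side 451.97879423426735 [0.06900008 0.8051265  0.67738809] [ 0.43223441 -0.7061087  -0.56087781]
0.1 [ 0.19933037 -0.59176997  0.23018844] [-3.09842145e+00 -5.07709001e-01  1.55377441e-04] [-0.85427753  0.01781695 -0.06430696] 0.08589279708233621
```

View pics/top0.png

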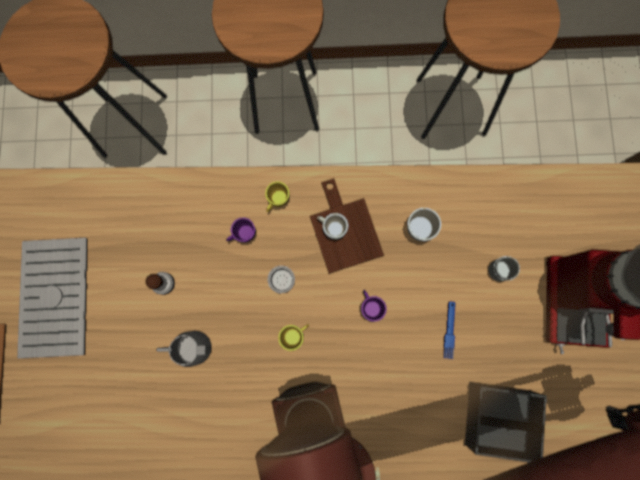

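View pics/side0.png

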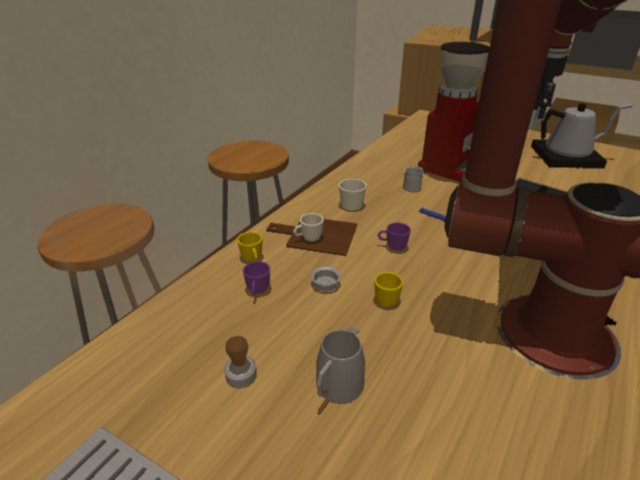

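The top view shows the board around (345,235) with its handle pointing up-left to (328,182), the cup on it at (335,227), and the counter edge at v≈165. A purple cup stands behind the board at (373,308) and the white cup to its right at (424,225). The yellow cup is left of the handle at (278,195).

```bash
cat >> h.py <<'E'
from scipy.optimize import minimize,least_squares
OUT=np.array([[-80,-75],[80,-75],[80,-18],[155,-18],[155,18],[80,18],[80,75],[-80,75]])/1000
def edge(im,d):
    P=cloud("top",d);ok=(d>0)&(P[...,2]>-.015)
    cols=np.r_[60:600:6];uv=[]
    for u in cols:
        g=cv2.cvtColor(im,cv2.COLOR_RGB2GRAY)[:,u].astype(float)
        c=np.where(ok[140:200,u])[0]
        if len(c): uv.append([u,140+c[0]-.5])
    p=atz("top",uv,0.)
    A=np.c_[p[:,1],np.ones(len(p))]
    f=least_squares(lambda s:A@s-p[:,0],[0,.7],loss="soft_l1",f_scale=.001)
    return f.x,np.abs(f.fun).mean()   # x=a*y+b
def board(im,d,x0):
    P=cloud("top",d);hsv=cv2.cvtColor(im,cv2.COLOR_RGB2HSV)
    m=((hsv[...,2]<100)&(im[...,0]>im[...,2])&(d>0)&(P[...,2]>-.01)&(P[...,2]<.03)).astype(np.uint8)
    near=np.hypot(P[...,0]-x0[0],P[...,1]-x0[1])<.19
    m=cv2.morphologyEx(m*near.astype(np.uint8),cv2.MORPH_OPEN,np.ones((2,2)))
    n,l,s,_=cv2.connectedComponentsWithStats(m);m=(l==1+np.argmax(s[1:,4])).astype(np.uint8)
    cup=(P[...,2]>.013)&near
    S=8
    def cost(x):
        c,s_=np.cos(x[2]),np.sin(x[2]);q=OUT@np.array([[c,s_],[-s_,c]])+x[:2]
        uv=proj("top",np.c_[q,np.full(8,.008)])
        z=np.zeros((480*2,640*2),np.uint8)
        cv2.fillPoly(z,[np.round((uv+.5)*2*256-128).astype(np.int32)],255,cv2.LINE_AA,8)
        z=cv2.resize(z,(640,480),interpolation=cv2.INTER_AREA)/255.
        return np.abs(z-m)[~cup].sum()
    b=None
    for dth in(-.15,0,.15):
        r=minimize(cost,[x0[0],x0[1],x0[2]+dth],method="Nelder-Mead",options=dict(initial_simplex=np.array([[0,0,0],[.02,0,0],[0,.02,0],[0,0,.15]])+[x0[0],x0[1],x0[2]+dth],xatol=1e-4,fatol=.1))
        if b is None or r.fun<b.fun:b=r
    return b.x,b.fun,m
def cup(im,d,x):
    # rim centre and foot, from points on the board's cup
    P=cloud("top",d);q=P[(d>0)&(P[...,2]>.045)&(P[...,2]<.075)&(np.hypot(P[...,0]-x[0],P[...,1]-x[1])<.085)]
    return q
def rel(x,e):
    n=np.array([1,-e[0]])/np.hypot(1,e[0]);c=np.array([np.cos(x[2]),np.sin(x[2])])
    sh=x[:2]+.08*c
    return dict(yaw_err_deg=np.degrees(x[2]-np.arctan2(n[1],n[0])),short_mm=1000*((np.array([e[1],0])-sh)@n),n=n,shoulder=sh)
E
cat > m.py <<'E'
from h import *
import sys
def run(im,d,x0,f):
    e,r=edge(im,d);print("edge",e,"res",r)
    x,c,m=board(im,d,x0);print("board",x.round(4),"cost",c,"area",m.sum());print(rel(x,e))
    q=cup(im,d,x)
    if len(q):(cx,cy),rr=cv2.minEnclosingCircle(q[:,:2].astype(np.float32));print("cup",cx,cy,rr,len(q),np.median(q,0), "zmax",q[:,2].max())
    v=cv2.resize(im,None,fx=4,fy=4,interpolation=cv2.INTER_CUBIC)[:,:,::-1].copy()
    co,s=np.cos(x[2]),np.sin(x[2]);w=OUT@np.array([[co,s],[-s,co]])+x[:2]
    cv2.polylines(v,[((proj("top",np.c_[w,np.full(8,.008)])+.5)*4).astype(int)],True,(0,255,0),1)
    ee=np.array([[e[0]*y+e[1],y,0] for y in(-.4,.4)]);cv2.polylines(v,[((proj("top",ee)+.5)*4).astype(int)],False,(255,255,0),1)
    u=(proj("top",[x[0],x[1],0])[0]*4).astype(int);a=max(u[1]-300,0);b=max(u[0]-400,0)
    cv2.imwrite(f"pics/{f}.png",v[a:a+600,b:b+800]);return x,e
E
python3 - <<'E'
from m import *
z=np.load("top0.npz");print(atz("top",[[347,236],[332,182],[311,216],[330,271],[383,257],[365,200]],.008).round(3))
run(z["im"],z["d"],[atz("top",[347,236],.008)[0,0],atz("top",[347,236],.008)[0,1],.3],"fit0")
P=cloud("top",z["d"])
for n,(u,v) in dict(purple=(373,308),white=(424,225),yellow=(278,195),basket=(282,280)).items(): print(n,atz("top",[u,v],.04).round(3))
print(P[300,250],P[240,200])
E
```

```text
[[ 0.586 -0.062  0.008]
 [ 0.73  -0.029  0.008]
 [ 0.641  0.029  0.008]
 [ 0.497 -0.016  0.008]
 [ 0.529 -0.152  0.008]
 [ 0.679 -0.112  0.008]]
edge [0.02865082 0.77988375] res 0.0007400316820184494
board [ 0.5855 -0.0615  0.298 ] cost 576.3686274509804 area 3070
{'yaw_err_deg': np.float64(18.713760639536122), 'short_mm': np.float64(116.77987182377004), 'n': array([ 0.99958982, -0.02863907]), 'shoulder': array([ 0.66196636, -0.03803034])}
cup 0.610109269618988 -0.023734591901302338 0.039489805698394775 191 [ 0.61871261 -0.02770098  0.06150523] zmax 0.0674399079240782
purple [[ 0.4   -0.118  0.04 ]]
white [[ 0.602 -0.254  0.04 ]]
yellow [[0.692 0.11  0.04 ]]
basket [[0.475 0.104 0.04 ]]
[ 4.30208341e-01  1.90506370e-01 -2.56932092e-04] [5.89247391e-01 3.19699568e-01 4.63526328e-04]
```

View pics/fit0.png

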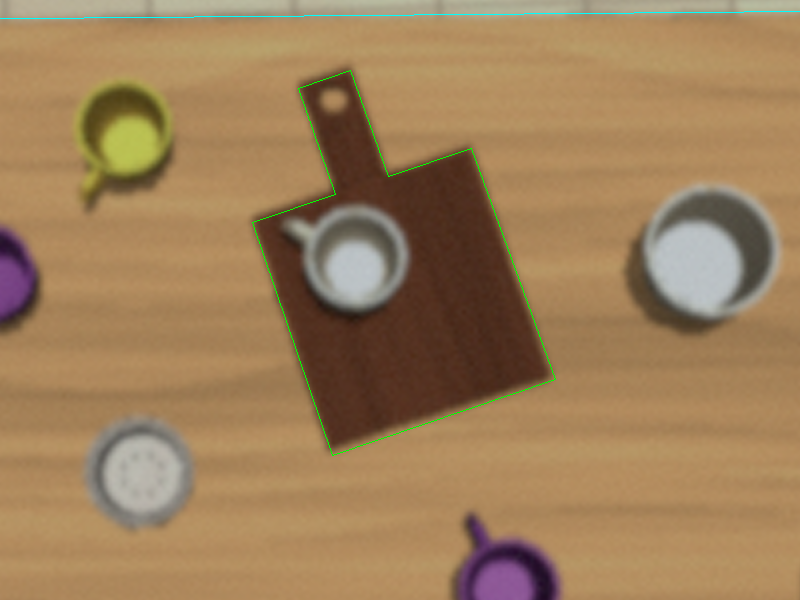

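The fit overlay is tight: the board outline and the edge line both match. The board is 18.7° askew and its shoulders are 117 mm short of the edge. The tool's x axis already lies nearly along the board's axis, so I'll move behind the board's back edge with the fingers open.

Request:
jog_arm(plan=[[0.74,-0.675,0,0,0,0.034,1],[0.74,-0.675,0,0,0,0,1],[0.74,-0.675,0,0,0,0,1],[0.74,-0.675,0,0,0,0,1],[0.74,-0.675,0,0,0,0,1],[0.74,-0.675,0,0,0,0,1],[0.74,-0.675,0,0,0,0,1],[0.74,-0.675,0,0,0,0,1]])

```text
t: 0.9
tool_pos: [0.2813, -0.4525, 0.2314]
tool_rot: [3.106, 0.467, 0.0]
contact_force: [0.5, 0.2, 1.1]
opening: 0.0852
grip_force: 0.0
```

Request:
jog_arm(plan=[[0.74,-0.675,0,0,0,0,1],[0.74,-0.675,0,0,0,0,1],[0.74,-0.675,0,0,0,0,1],[0.74,-0.675,0,0,0,0,1],[0.74,-0.675,0,0,0,0,1],[0.74,-0.675,0,0,0,0,1],[0.74,-0.675,0,0,0,0,1],[0.74,-0.675,0,0,0,0,1]])

```text
t: 1.7
tool_pos: [0.3625, -0.3144, 0.2314]
tool_rot: [3.106, 0.467, 0.0]
contact_force: [-0.5, 0.3, 0.2]
opening: 0.0854
grip_force: 0.0
```

Request:
jog_arm(plan=[[0.74,-0.675,0,0,0,0,1],[0.74,-0.675,0,0,0,0,1],[0.74,-0.675,0,0,0,0,1],[0.74,-0.675,0,0,0,0,1],[0.74,-0.675,0,0,0,0,1],[0.74,-0.675,0,0,0,0,1],[0.74,-0.675,0,0,0,0,1],[0,0,0,0,0,0,1]])

```text
t: 2.5
tool_pos: [0.4338, -0.193, 0.2314]
tool_rot: [-3.106, -0.472, -0.001]
contact_force: [0.5, -0.8, -0.3]
opening: 0.0854
grip_force: 0.0
```

```bash
cat > s.py <<'E'
from h import *
def st(target=None):
    o=ctrl.get_obs();p=np.array(o["tool_pos"]);R=cv2.Rodrigues(np.array(o["tool_rot"]))[0]
    print("t",round(o["t"],2),"p",p.round(4),"yaw",np.arctan2(R[1,0],R[0,0]).round(4),"z",R[:,2].round(3),"F",np.array(o["contact_force"]).round(2),o["opening"])
    if target is not None: print("units",(R.T@(np.array(target)-p)/.02).round(3))
E
python3 -c "
from s import *
st([.476,-.095,.05])"
```

```text
t 2.5 p [ 0.4338 -0.193   0.2314] yaw 0.3014 z [ 0.  0. -1.] F [ 0.47 -0.82 -0.35] 0.08542463161545821
units [ 3.464 -4.053  9.071]
```

Request:
jog_arm(plan=[[0.7,-0.81,0.6,0,0,0,1],[0.7,-0.81,0.6,0,0,0,1],[0.7,-0.81,0.6,0,0,0,1],[0.7,-0.81,0.6,0,0,0,1],[0.66,-0.81,0.6,0,0,0,1],[0,0,1,0,0,0,1],[0,0,1,0,0,0,1],[0,0,1,0,0,0,1]])

```text
t: 3.3
tool_pos: [0.4754, -0.0975, 0.1108]
tool_rot: [3.106, 0.467, 0.0]
contact_force: [0.5, 0.6, 0.4]
opening: 0.0856
grip_force: 0.0
```

Request:
jog_arm(plan=[[0,0,1,0,0,0,1],[0,0,1,0,0,0,1],[0,0,1,0,0,0,1],[0,0,0.7,0,0,0,1],[0,0,0.4,0,0,0,1],[0,0,0,0,0,0,1],[0,0,0,0,0,0,1]])

```text
t: 4.0
tool_pos: [0.476, -0.0978, 0.03]
tool_rot: [3.106, 0.466, 0.001]
contact_force: [1.0, -0.2, 0.1]
opening: 0.0851
grip_force: 0.0
```

```bash
python3 -c "
from s import *
st([.476,-.095,-.01])
im,d=shot('side');K=(proj('side',[.49,-.09,.03])[0]).astype(int);print(K)
a=max(K[1]-75,0);b=max(K[0]-100,0);cv2.imwrite('pics/s1.png',cv2.resize(im[a:a+150,b:b+200,::-1],None,fx=4,fy=4,interpolation=cv2.INTER_CUBIC))"
```

```text
t 4.0 p [ 0.476  -0.0978  0.03  ] yaw 0.2981 z [ 0.001 -0.    -1.   ] F [ 0.95 -0.21  0.1 ] 0.08513501039799945
units [ 0.038 -0.134  1.999]
[360 231]
```

View pics/s1.png

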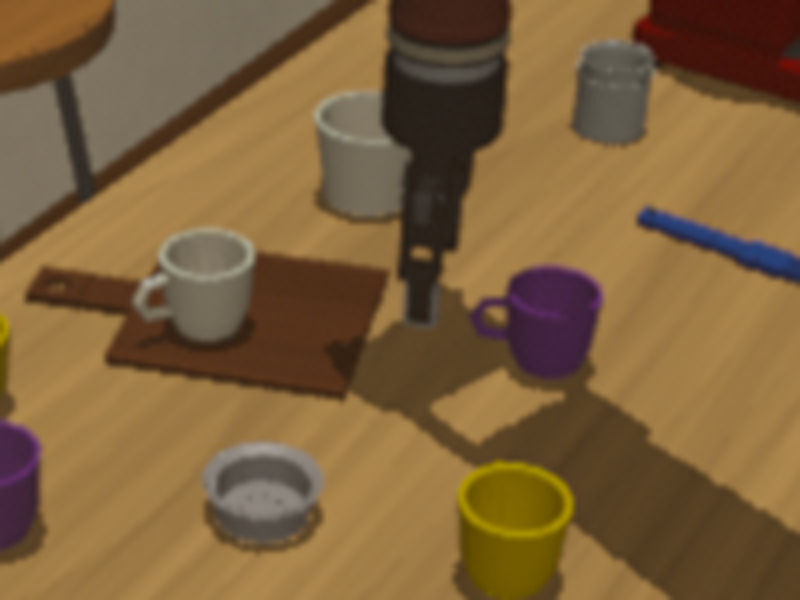

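The gripper hangs behind the board's back edge with its near fingertip at (422,322). It is still above the counter and clear of the purple cup at (550,320). Next I descend carefully, watching the force.

Request:
jog_arm(plan=[[0,-0.13,0.5,0,0,0,1],[0,0,0.5,0,0,0,1],[0,0,0.5,0,0,0,1],[0,0,0.2,0,0,0,1],[0,0,0,0,0,0,1]])

```text
t: 4.55
tool_pos: [0.4738, -0.0947, -0.006]
tool_rot: [-3.106, -0.466, 0.004]
contact_force: [-0.5, 0.3, 0.2]
opening: 0.0853
grip_force: 0.0
```

Request:
jog_arm(plan=[[0,0,0.1,0,0,0,1],[0,0,0.05,0,0,0,1],[0,0,0,0,0,0,1]])

```text
t: 4.85
tool_pos: [0.475, -0.0951, -0.0075]
tool_rot: [3.107, 0.467, 0.001]
contact_force: [0.3, 0.6, -1.2]
opening: 0.0853
grip_force: 0.0
```

Request:
jog_arm(plan=[[0,0,0.1,0,0,0,1],[0,0,0,0,0,0,1]])

```text
t: 5.05
tool_pos: [0.4747, -0.095, -0.0098]
tool_rot: [-3.107, -0.466, 0.0]
contact_force: [0.2, -0.5, -0.2]
opening: 0.0854
grip_force: 0.0
```

Request:
jog_arm(plan=[[0,0,0.05,0,0,0,1],[0,0,0,0,0,0,1]])

```text
t: 5.25
tool_pos: [0.4747, -0.095, -0.0108]
tool_rot: [-3.107, -0.467, 0.0]
contact_force: [-0.1, 0.2, 0.4]
opening: 0.0854
grip_force: 0.0
```

Request:
jog_arm(plan=[[0.25,0,0,0,0,0,1],[0.25,0,0,0,0,0,1],[0.25,0,0,0,0,0,1],[0.15,0,0,0,0,0,1],[0.1,0,0,0,0,0,1],[0.1,0,0,0,0,0,1],[0.1,0,0,0,0,0,1],[0.1,0,0,0,0,0,1]])

```text
t: 6.05
tool_pos: [0.4997, -0.0873, -0.0107]
tool_rot: [-3.107, -0.466, 0.0]
contact_force: [-0.4, -0.7, 0.9]
opening: 0.085
grip_force: 0.0
```

Request:
jog_arm(plan=[[0.1,0,0,0,0,0,1],[0.1,0,0,0,0,0,1],[0.12,0,0,0,0,0,1],[0.12,0,0,0,0,0.008,1],[0.12,0,0,0,0,0.012,1],[0.12,0,0,0,0,0.014,1],[0.12,0,0,0,0,0.014,1],[0.12,0,0,0,0,0.014,1]])

```text
t: 6.85
tool_pos: [0.5174, -0.082, -0.0108]
tool_rot: [-3.117, -0.389, 0.0]
contact_force: [-1.5, 0.5, -0.4]
opening: 0.0853
grip_force: 1.0
```

```bash
cat > look.py <<'E'
from m import *;from s import *
import sys
st();im,d=shot("top");np.savez("last.npz",im=im,d=d);run(im,d,[float(a) for a in sys.argv[2:5]],sys.argv[1])
E
python3 look.py f1 .6 -.06 .28
```

```text
t 6.85 p [ 0.5174 -0.082  -0.0108] yaw 0.2485 z [-0.  0. -1.] F [-1.49  0.47 -0.44] 0.0852858335244562
edge [0.02868784 0.77989764] res 0.0007097161908253528
board [ 0.5957 -0.0745  0.3691] cost 815.6 area 1091
{'yaw_err_deg': np.float64(22.793924661783155), 'short_mm': np.float64(108.24129660493657), 'n': array([ 0.99958876, -0.02867604]), 'shoulder': array([ 0.67030326, -0.0456134 ])}
cup 0.5862823724746704 -0.03231414780020714 0.06676772236824036 159 [ 0.63614412 -0.02562815  0.0610345 ] zmax 0.07092814835912933
```

View pics/f1.png

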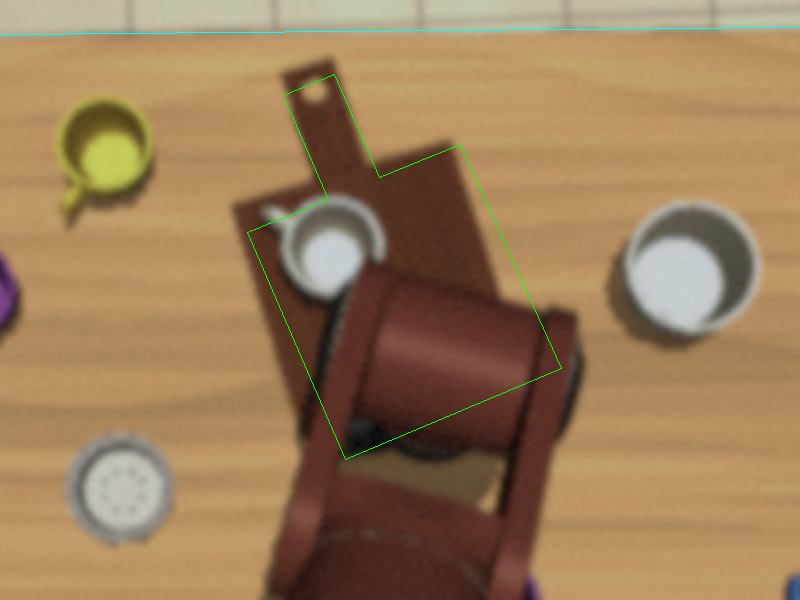

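Here the arm hides the back half of the board, so the fit (green) is off. The shoulder corners at (235,205) and (452,143) and the handle end at (308,65) are visible. I'll mask out tall pixels.

```bash
python3 - <<'E'
s=open("h.py").read()
s=s.replace("cup=(P[...,2]>.013)&near","cup=cv2.dilate(((P[...,2]>.016)|(d<=0)).astype(np.uint8),np.ones((5,5)))>0")
s=s.replace("    n,l,s,_=cv2.connectedComponentsWithStats(m);m=(l==1+np.argmax(s[1:,4])).astype(np.uint8)\n","")
open("h.py","w").write(s)
E
python3 - <<'E'
from m import *
z=np.load("last.npz");run(z["im"],z["d"],[.6,-.05,.25],"f1b")
z=np.load("top0.npz");run(z["im"],z["d"],[.58,-.06,.3],"f0b")
E
```

```text
edge [0.02868784 0.77989764] res 0.0007097161908253528
board [ 0.5982 -0.0647  0.2842] cost 294.63529411764705 area 1880
{'yaw_err_deg': np.float64(17.925848649433508), 'short_mm': np.float64(103.63525751097515), 'n': array([ 0.99958876, -0.02867604]), 'shoulder': array([ 0.67500678, -0.04228128])}
cup 0.5856917500495911 -0.02507658116519451 0.06748884171247482 170 [ 0.63894273 -0.02225399  0.06052883] zmax 0.07092814835912933
edge [0.02865082 0.77988375] res 0.0007400316820184494
board [ 0.5855 -0.0635  0.298 ] cost 382.0862745098039 area 3200
{'yaw_err_deg': np.float64(18.714859657810198), 'short_mm': np.float64(116.71394394244527), 'n': array([ 0.99958982, -0.02863907]), 'shoulder': array([ 0.66197466, -0.04004251])}
cup 0.6098247170448303 -0.024270877242088318 0.03888919949531555 190 [ 0.61865565 -0.02787622  0.06152035] zmax 0.0674399079240782
```

View pics/f1b.png

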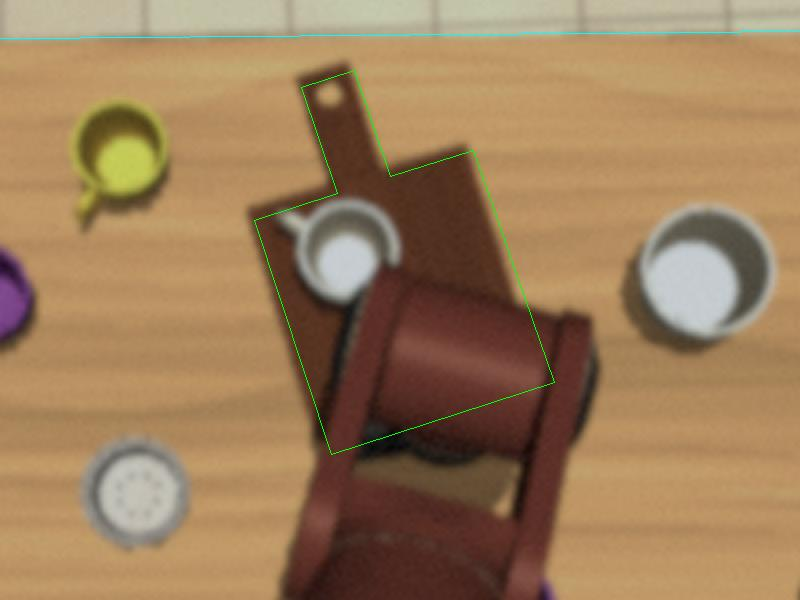

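```bash
python3 - <<'E'
from h import *
z=np.load("last.npz");im,d=z["im"],z["d"];P=cloud("top",d);print(P[200:215,480:500,2].std(),(d==0).mean())
x,c,m=board(im,d,[.6,-.05,.25])
z2=cv2.dilate(((P[...,2]>.016)|(d<=0)).astype(np.uint8),np.ones((5,5)))
g=np.where(z2>0,2,0)+m
for r in g[172:262:2,296:390:1]: print("".join(".#oO"[k] for k in r))
print(im[205,350],im[240,325],im[190,300])
E
```

```text
0.10384225783201557 0.003955078125
...ooooo..........................................................ooooo..............ooooo....
.................................................................oooooo.......................
..........................ooooo########..........................oooooo......................o
..........................ooooO#......##.....................ooooo...........................o
............ooooo............##........##....................ooooo............................
.ooooo......ooooo............##........##.................................................oooo
.ooooo......ooooo.............###....#####.............ooooo..............................oooo
..............................#############............ooooo............ooooo.ooooo.......oooo
...............................############............ooooo............ooooo.ooooo...........
...............................#############............................ooooo.ooooo...........
................................#############.................................................
....................
[... 2545 characters left out ...]
...........................#####OOOooooooooooooooooooooooooooooooooooooooooooooooooooooooooooo
...........................#####OOOooooooooooooooooooooooooooooooooooooooooooooooooooooooooooo
....................ooooo...####OOOooooooooooooooooooooooooooooooooooooooooooooooooooooooooooo
....................ooooo....###OOOOoooooooooooooooooooooooooooooooooooooooooooooooooooooooooo
.............................####OOOoooooooooooooooooooooooooooooooooooooooooooooooooooooooooo
..............................##OOOOoooooooooooooooooooooooooooooooooooooooooooooooooooooooooo
..............................#OOOOOoooooooooooooooooooooooooooooooooooooooooooooooooooooooooo
[82 48 32] [87 51 34] [181 142  96]
```

```bash
python3 - <<'E'
from h import *
import h
z=np.load("last.npz");im,d=z["im"],z["d"];P=cloud("top",d)
x,c,m=board(im,d,[.6,-.05,.25]);x=np.array([.6015,-.062,.25])
ex=cv2.dilate(((P[...,2]>.016)|(d<=0)).astype(np.uint8),np.ones((5,5)))
co,s_=np.cos(x[2]),np.sin(x[2]);q=OUT@np.array([[co,s_],[-s_,co]])+x[:2]
uv=proj("top",np.c_[q,np.full(8,.008)]);print(uv.round(1).tolist())
Z=np.zeros((960,1280),np.uint8);cv2.fillPoly(Z,[np.round((uv+.5)*512-128).astype(np.int32)],255,cv2.LINE_AA,8)
Z=cv2.resize(Z,(640,480),interpolation=cv2.INTER_AREA)/255.
print(Z.sum(),(abs(Z-m)*(ex==0)).sum())
r=np.where(ex>0,"o",np.where(m-Z>.6,"+",np.where(Z-m>.6,"-",np.where(m>0,"#","."))))
for k in r[170:330:3,290:400:1]: print("".join(k))
E
```

```text
[[383.8, 251.5], [365.6, 192.9], [344.6, 199.0], [336.4, 172.2], [323.3, 176.0], [331.3, 202.8], [310.2, 208.8], [327.3, 267.8]]
4071.474509803921 367.0901960784314
.........ooooo.............................................................................ooooo.ooooo........
...........................................----........................oooooo..............ooooo..............
................................ooooo########---.......................oooooo......................ooooo......
................................ooooo#------##---..................ooooo...........................ooooo......
.......ooooo......ooooo............##--------##---..............................................ooooooooo.....
.......ooooo........................############---..........ooooo..............................ooooooooo.....
o....................................############---.........ooooo............ooooo.ooooo.....................
oo....................................############---.........................................................
oo.....................................########
[... 4358 characters left out ...]
ooooooooooooooooooooooo...........
...........................ooooooooooooooooooooooooooooooooooooooooooooooooooooooooooooooooooooooo............
..........................ooooooooooooooooooooooooooooooooooooooooooooooooooooooooooooooooooooooo.............
.........................ooooooooooooooooooooooooooooooooooooooooooooooooooooooooooooooooooooo................
oooooooo.....ooooooooooooooooooooooooooooooooooooooooooooooooooooooooooooooooooooooooooo......................
oooooooooooooooooooooooooooooooooooooooooooooooooooooooooooooooooooooooooooooooooooo.....ooooo................
ooooooooooooooooooo...oooooooooooooooooooooooooooooooooooooooooooooooooooooooooooooo.....ooooo................
```

```bash
python3 - <<'E'
s=open("h.py").read()
a=s.index("    P=cloud",s.index("def board"));b=s.index("    cup=cv2")
s=s[:a]+'''    P=cloud("top",d);V=cv2.cvtColor(im,cv2.COLOR_RGB2HSV)[...,2].astype(float)
    G=atz("top",np.stack(np.meshgrid(np.arange(640),np.arange(480)),-1).reshape(-1,2),.008).reshape(480,640,3)
    near=(np.hypot(G[...,0]-x0[0],G[...,1]-x0[1])<.19)&(G[...,0]>x0[0]-BACK)
    m=np.clip((170-V)/(170-92),0,1)
'''+s[b:]
s=s.replace("np.ones((5,5)))>0","np.ones((3,3)))>0;cup|=~near|~((G[...,0]<EX-.01)|(np.abs(G[...,1]-x0[1])<.0))")
s=s.replace("def board","BACK=.04;EX=.78\ndef board")
s=s.replace("return np.abs(z-m)[~cup].sum()","h=proj('top',[x[0]+.137*c,x[1]+.137*s_,.008])[0].astype(int);k=~cup;k[h[1]-4:h[1]+6,h[0]-4:h[0]+6]=False\n        return (np.abs(z-m)[k]).sum()+200*(k.sum()==0)")
open("h.py","w").write(s)
E
python3 - <<'E'
import h
from m import *
z=np.load("last.npz");run(z["im"],z["d"],[.6,-.062,.25],"f1b")
z=np.load("top0.npz");run(z["im"],z["d"],[.58,-.06,.3],"f0b")
h.BACK=.15;run(z["im"],z["d"],[.58,-.06,.3],"f0b")
E
```

```text
edge [0.02868784 0.77989764] res 0.0007097161908253528
board [ 0.6033 -0.0583  0.2673] cost 246.68114630467574 area 94633.47435897436
{'yaw_err_deg': np.float64(16.955544597930334), 'short_mm': np.float64(98.3332559888531), 'n': array([ 0.99958876, -0.02867604]), 'shoulder': array([ 0.68045719, -0.0371841 ])}
cup 0.5854828953742981 -0.017424538731575012 0.06947065889835358 178 [ 0.63969039 -0.02066512  0.06034328] zmax 0.07092814835912933
edge [0.02865082 0.77988375] res 0.0007400316820184494
board [ 0.587  -0.0604  0.2919] cost 345.23333333333335 area 107927.9358974359
{'yaw_err_deg': np.float64(18.368380086013275), 'short_mm': np.float64(115.13575142482502), 'n': array([ 0.99958982, -0.02863907]), 'shoulder': array([ 0.66363059, -0.03735208])}
cup 0.610109269618988 -0.023734591901302338 0.039489805698394775 191 [ 0.61871261 -0.02770098  0.06150523] zmax 0.0674399079240782
edge [0.02865082 0.77988375] res 0.0007400316820184494Traceback (most recent call last):
  File "<stdin>", line 5, in <module>
  File "m.py", line 5, in run
    x,c,m=board(im,d,x0);print("board",x.round(4),"cost"
[... 341 characters left out ...]
unds=bounds,
                               **options)
    fxr = func(xr)
    fx = function(np.copy(x), *(wrapper_args + args))
  File "h.py", line 46, in cost
    h=proj('top',[x[0]+.137*c,x[1]+.137*s_,.008])[0].astype(int);k=~cup;k[h[1]-4:h[1]+6,h[0]-4:h[0]+6]=False
      ~~~~^^^^^^^^^^^^^^^^^^^^^^^^^^^^^^^^^^^^^^^
  File "h.py", line 18, in proj
    K,R,t=cam(n);return cv2.projectPoints(np.atleast_2d(p).astype(float),R,t,K,None)[0].reshape(-1,2)
          ~~~^^^
  File "h.py", line 4, in cam
    i=ctrl.camera_info(n);return np.array(i["camera_matrix"],float),cv2.Rodrigues(np.array(i["rvec"],float))[0],np.array(i["tvec"],float).ravel()
ValueError: time passes only in moves, steps and waits
```

```bash
python3 - <<'E'
s=open("h.py").read()
s=s.replace("def cam(n)","import functools\n@functools.cache\ndef cam(n)")
open("h.py","w").write(s)
E
```

Request:
jog_arm(plan=[[0.12,0,0,0,0,0.014,1],[0.14,0,0,0,0,0.015,1],[0.15,0,0,0,0,0.015,1],[0.15,0,0,0,0,0.015,1],[0.15,0,0,0,0,0.015,1],[0.15,0,0,0,0,0.015,1],[0.15,0,0,0,0,0.015,1],[0.15,0,0,0,0,0.015,1]])

```text
t: 7.7
tool_pos: [0.5402, -0.0773, -0.0107]
tool_rot: [-3.132, -0.243, -0.0]
contact_force: [-1.4, 0.5, -0.1]
opening: 0.0854
grip_force: 0.9
```

Request:
jog_arm(plan=[[0.15,0,0,0,0,0.015,1],[0.15,0,0,0,0,0.015,1],[0.15,0,0,0,0,0.015,1],[0.15,0,0,0,0,0.015,1],[0.15,0,0,0,0,0.015,1],[0.15,0,0,0,0,0.015,1],[0.14,0,0,0,0,0.015,1],[0.12,0,0,0,0,0.014,1]])

```text
t: 8.5
tool_pos: [0.5633, -0.0747, -0.0107]
tool_rot: [-3.14, -0.097, -0.0]
contact_force: [-1.8, 0.1, 0.2]
opening: 0.0854
grip_force: 0.8
```

```bash
python3 look.py f2 .65 -.06 .06
```

```text
t 8.5 p [ 0.5633 -0.0747 -0.0107] yaw 0.0616 z [ 0.  0. -1.] F [-1.83  0.06  0.22] 0.08543702173074715
edge [0.02868567 0.77991305] res 0.0014742259311300292
board [ 0.6532 -0.065   0.1342] cost 152.15279034690798 area 94526.93589743589
{'yaw_err_deg': np.float64(9.332095609954191), 'short_mm': np.float64(45.865148189008906), 'n': array([ 0.99958882, -0.02867387]), 'shoulder': array([ 0.73247085, -0.05431943])}
cup 0.6428371667861938 -0.023137006908655167 0.0684734657406807 168 [ 0.69524651 -0.03127109  0.06037526] zmax 0.06851348567380987
```

View pics/f2.png

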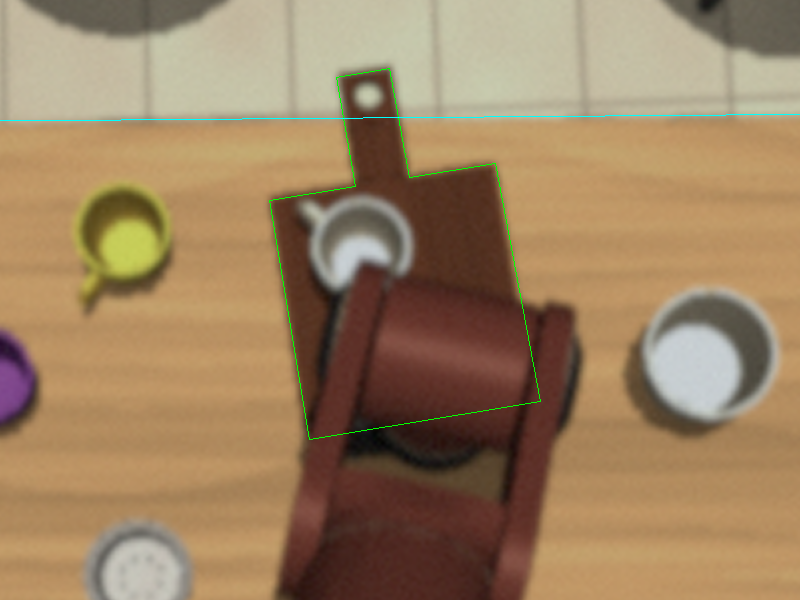

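The board fit is good now: it is 9.3° askew and 46 mm short, and the cup is standing. The board turned less than the tool, so only the left finger is pushing. I'll back off, shift the tool left for more leverage and keep turning the board.

Request:
jog_arm(plan=[[-0.25,0,0,0,0,0,1],[-0.25,0,0,0,0,0,1],[-0.1,-0.4,0,0,0,0.04,1],[0,-0.4,0,0,0,0.04,1],[0,-0.3,0,0,0,0.035,1],[0.1,0,0,0,0,0,1],[0.15,0,0,0,0,0,1],[0.1,0,0,0,0,0,1]])

```text
t: 9.35
tool_pos: [0.5575, -0.054, -0.0105]
tool_rot: [3.141, -0.043, -0.0]
contact_force: [-1.5, 1.0, 0.8]
opening: 0.0852
grip_force: 0.9
```

Request:
jog_arm(plan=[[0.1,0,0,0,0,0,1],[0.1,0,0,0,0,0,1],[0.12,0,0,0,0,0,1],[0.12,0,0,0,0,0,1],[0.12,0,0,0,0,0,1],[0.12,0,0,0,0,0,1],[0.12,0,0,0,0,0,1],[0.12,0,0,0,0,0,1]])

```text
t: 10.15
tool_pos: [0.5759, -0.0542, -0.0108]
tool_rot: [-3.141, 0.044, 0.0]
contact_force: [-1.4, 0.9, -0.6]
opening: 0.0853
grip_force: 0.7
```

```bash
python3 look.py f3 .665 -.06 .08
```

```text
t 10.15 p [ 0.5759 -0.0542 -0.0108] yaw -0.0279 z [-0.  0. -1.] F [-1.42  0.87 -0.63] 0.08528098736863907
edge [0.02868966 0.77991151] res 0.0018732956868784648
board [ 0.668  -0.0684  0.0489] cost 114.55837104072398 area 94315.55128205128
{'yaw_err_deg': np.float64(4.445725630044087), 'short_mm': np.float64(30.126736553431464), 'n': array([ 0.99958871, -0.02867786]), 'shoulder': array([ 0.74792215, -0.06449137])}
cup 0.7008117437362671 -0.03969442844390869 0.03896818682551384 155 [ 0.71286928 -0.04811129  0.05983312] zmax 0.07058449171918207
```

Request:
jog_arm(plan=[[0.12,0,0,0,0,0,1],[0.12,0,0,0,0,0,1],[0.12,0,0,0,0,0,1],[0.12,0,0,0,0,0,1],[0.12,0,0,0,0,0,1],[0.12,0,0,0,0,0,1],[0.05,0,0,0,0,0,1],[0,0,0,0,0,0,1]])

```text
t: 11.0
tool_pos: [0.5914, -0.0547, -0.0106]
tool_rot: [3.141, -0.044, 0.001]
contact_force: [-0.3, 1.0, 0.4]
opening: 0.0852
grip_force: 0.3
```

```bash
python3 look.py f4 .68 -.068 -.02
```

```text
t 11.0 p [ 0.5914 -0.0547 -0.0106] yaw -0.0279 z [ 0.001 -0.    -1.   ] F [-0.32  0.97  0.38] 0.08516820543369952
edge [0.02867834 0.77992891] res 0.0028255955778268387
board [ 0.6803 -0.0732 -0.0108] cost 84.3239819004525 area 94843.30769230769
{'yaw_err_deg': np.float64(1.0262608896845755), 'short_mm': np.float64(17.465338653109587), 'n': array([ 0.99958903, -0.02866656]), 'shoulder': array([ 0.76033375, -0.07401558])}
cup 0.7161524295806885 -0.04762078821659088 0.040066368877887726 154 [ 0.72813473 -0.0523675   0.06010216] zmax 0.06824221938631125
```

Request:
jog_arm(plan=[[0.08,0,0,0,0,0,1],[0.1,0,0,0,0,0,1],[0.1,0,0,0,0,0,1],[0.1,0,0,0,0,0,1],[0.1,0,0,0,0,0,1],[0.1,0,0,0,0,0,1],[0.05,0,0,0,0,0,1],[0,0,0,0,0,0,1]])

```text
t: 11.85
tool_pos: [0.604, -0.0551, -0.0107]
tool_rot: [3.141, -0.044, 0.001]
contact_force: [-0.4, -0.0, 1.1]
opening: 0.0853
grip_force: 0.5
```

```bash
python3 look.py f5 .692 -.074 -.025
```

```text
t 11.85 p [ 0.604  -0.0551 -0.0107] yaw -0.0279 z [ 0.001 -0.    -1.   ] F [-0.37 -0.    1.07] 0.08532389629604548
edge [0.02873598 0.77989022] res 0.0022524923460546576
board [ 0.6978 -0.0737 -0.0447] cost 51.273453996983406 area 95333.52564102564
{'yaw_err_deg': np.float64(-0.9131486794410673), 'short_mm': np.float64(-0.04531491274709845), 'n': array([ 0.99958738, -0.02872412]), 'shoulder': array([ 0.77771468, -0.07728562])}
cup 0.7295767068862915 -0.05077369511127472 0.03954150900244713 142 [ 0.7400102  -0.05412751  0.05908681] zmax 0.07093078395477818
```

View pics/f5.png

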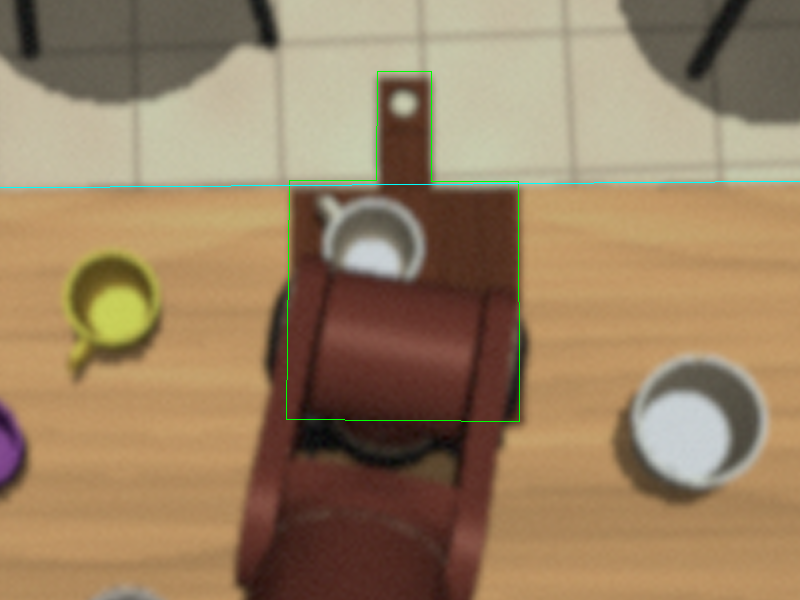

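The fit ran ahead of the real shoulder: in the picture the handle tip is at v≈79 where the model has 71, so the board is still about 4–5 mm short. I'll let the fit use pixels beyond the edge.

```bash
sed -i 's/<\.0))/<.1))/' h.py; python3 - <<'E'
import h
from m import *
z=np.load("last.npz");run(z["im"],z["d"],[.692,-.074,-.025],"f5b")
h.BACK=-.02;run(z["im"],z["d"],[.692,-.074,-.03],"f5c")
E
```

```text
edge [0.02873598 0.77989022] res 0.0022524923460546576
board [ 0.6911 -0.0734 -0.0457] cost 106.1450980392157 area 95333.52564102564
{'yaw_err_deg': np.float64(-0.9742011039783901), 'short_mm': np.float64(6.6927973867858), 'n': array([ 0.99958738, -0.02872412]), 'shoulder': array([ 0.77097946, -0.07708814])}
cup 0.7295767068862915 -0.05077369511127472 0.03954150900244713 142 [ 0.7400102  -0.05412751  0.05908681] zmax 0.07093078395477818
edge [0.02873598 0.77989022] res 0.0022524923460546576
board [ 0.691  -0.0736 -0.0453] cost 95.97300150829564 area 95333.52564102564
{'yaw_err_deg': np.float64(-0.9467628563281447), 'short_mm': np.float64(6.769612758266845), 'n': array([ 0.99958738, -0.02872412]), 'shoulder': array([ 0.77090016, -0.07717363])}
cup 0.7295767068862915 -0.05077369511127472 0.03954150900244713 142 [ 0.7400102  -0.05412751  0.05908681] zmax 0.07093078395477818
```

View pics/f5b.png

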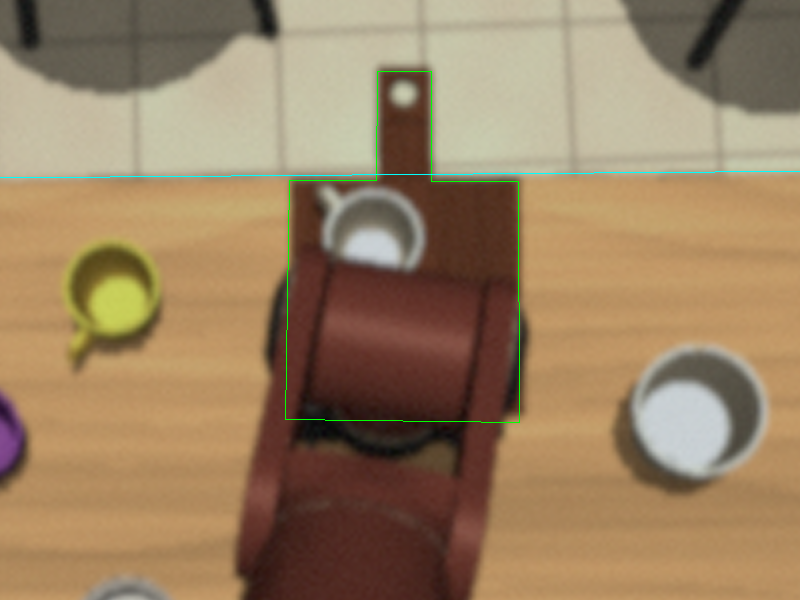

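The tip in the picture is at v≈67 against the model's 71, so the fit is only good to about 2 mm. I'll measure the handle tip and sides directly with sub-pixel profiles.

```bash
cat > prec.py <<'E'
from h import *
def cross(v,i0,step):  # walk from dark inside outward to the 50% level
    lo=v[i0];i=i0;hi=np.median([v[i0+step*k] for k in range(12,17)]) if 0 else None
    for k in range(1,40):
        if v[i+step]-v[i]<1 and v[i]>lo+50: hi=v[i];break
        i+=step
    if hi is None:return None
    h=(lo+hi)/2;i=i0
    while v[i+step]<h:i+=step
    return i+step*(h-v[i])/(v[i+step]-v[i])
def prec(im,d,x,side=True):
    V=im.max(2).astype(float);e,_=edge(im,d)
    n=np.array([1,-e[0]])/np.hypot(1,e[0]);t=np.array([-n[1],n[0]])
    c=np.array([np.cos(x[2]),np.sin(x[2])]);y=np.array([-c[1],c[0]]);pt=lambda a,b:proj("top",np.r_[x[:2]+a*c+b*y,.008])[0]
    def line(pts):
        p=atz("top",pts,.008)[:,:2];return p
    tip=[];u0,v0=pt(.148,0)
    for u in range(int(u0)-4,int(u0)+6):
        r=cross(V[:,u],int(round(v0)),-1)
        if r:tip.append([u,r])
    tp=line(tip);print("tip beyond edge mm",np.median((tp-[e[1],0])@n*1000).round(2),"spread",np.std(tp@n)*1000)
    L=[];Rr=[]
    ua,va=pt(.145,0);ub,vb=pt(.09,0)
    for v in range(int(va),int(vb)):
        u=int(round(ua+(ub-ua)*(v-va)/(vb-va)))
        if abs(v-pt(.137,0)[1])<6:continue
        a,b=cross(V[v],u,-1),cross(V[v],u,1)
        if a and b:L.append([a,v]);Rr.append([b,v])
    for nm,q in(("L",L),("R",Rr)):
        p=line(q);k=np.polyfit(p@n,p@t,1);print("handle side",nm,"yaw err deg",np.degrees(k[0]).round(2),len(q))
    print("width",np.median((line(L)-line(Rr))@t)*1000)
    for s in(-.05,-.06,-.07,.06,.07,-.03,.03):
        u,v=pt(.06,s);r=cross(V[:,int(round(u))],int(round(v)),-1)
        if r:print("shoulder at y",s,"beyond edge",((line([[int(round(u)),r]])[0]-[e[1],0])@n*1000).round(2))
    for sg in(-1,1):
        q=[]
        ua,va=pt(.07,sg*.065);ub,vb=pt(-.07 if side else .0,sg*.065)
        for v in range(int(va),int(vb)):
            u=int(round(ua+(ub-ua)*(v-va)/(vb-va)));r=cross(V[v],u,sg*-1)
            if r and V[v,u]<100:q.append([r,v])
        if len(q)>6:
            p=line(q);f=least_squares(lambda k:k[0]*(p@n)+k[1]-p@t,[0,p[0]@t],loss="soft_l1",f_scale=.0007);print("board side",sg,"yaw err deg",np.degrees(f.x[0]).round(2),len(q))
E
python3 -c "
from prec import *
z=np.load('last.npz');prec(z['im'],z['d'],[.6925,-.0735,-.035],False)
"
```

```text
tip beyond edge mm 71.35 spread 0.337011644234698
handle side L yaw err deg -0.36 11
handle side R yaw err deg -0.06 11
width 35.81049310101489
shoulder at y -0.05 beyond edge -5.27
shoulder at y -0.06 beyond edge -5.08
shoulder at y -0.07 beyond edge -4.87
shoulder at y 0.06 beyond edge -3.24
shoulder at y 0.07 beyond edge -2.35
shoulder at y -0.03 beyond edge -4.82
shoulder at y 0.03 beyond edge -20.69
board side -1 yaw err deg -0.39 26
board side 1 yaw err deg -4.76 26
```

This measurement is consistent: handle width 35.8 mm (true 36), tip 71.4 mm out, shoulders about 4 mm short, yaw about -0.3°. I'll push 3.8 mm more.

Request:
jog_arm(plan=[[0.06,0,0,0,0,0,1],[0.07,0,0,0,0,0,1],[0.06,0,0,0,0,0,1],[0,0,0,0,0,0,1],[0,0,0,0,0,0,1]])

```text
t: 12.4
tool_pos: [0.6077, -0.0551, -0.0107]
tool_rot: [3.141, -0.044, 0.001]
contact_force: [-1.5, -0.4, -0.1]
opening: 0.0856
grip_force: 0.5
```

```bash
python3 -c "
from prec import *;from s import *
st();im,d=shot('top');prec(im,d,[.696,-.0735,-.033],False)
"
```

```text
t 12.4 p [ 0.6077 -0.0551 -0.0107] yaw -0.0279 z [ 0.001 -0.    -1.   ] F [-1.54 -0.44 -0.14] 0.08557841050834776
tip beyond edge mm 74.74 spread 0.41549146535759485
handle side L yaw err deg -1.52 10
handle side R yaw err deg -0.72 10
width 36.019926542792994
shoulder at y -0.05 beyond edge 0.41
shoulder at y -0.06 beyond edge 0.07
shoulder at y -0.07 beyond edge -0.0
shoulder at y 0.06 beyond edge -0.56
shoulder at y 0.07 beyond edge -0.05
shoulder at y -0.03 beyond edge 0.39
shoulder at y 0.03 beyond edge -17.07
board side -1 yaw err deg -0.52 27
board side 1 yaw err deg -6.36 26
```

That is within tolerance. I'll back off, lift, retreat and check with a clear view.

Request:
jog_arm(plan=[[-0.15,0,0,0,0,0,1],[-0.4,0,0,0,0,0,1],[-0.7,0,0,0,0,0,1],[-0.7,0,-0.5,0,0,0,1],[0,0,-1,0,0,0,1],[0,0,-1,0,0,0,1],[0,0,-1,0,0,0,1],[0,0,-1,0,0,0,1]])

```text
t: 13.25
tool_pos: [0.568, -0.0539, 0.0801]
tool_rot: [3.141, -0.044, 0.001]
contact_force: [0.6, 0.2, 0.4]
opening: 0.0856
grip_force: 0.0
```

Request:
jog_arm(plan=[[0,0,-1,0,0,0,1],[-0.5,0,-1,0,0,0,1],[-1,0,-1,0,0,0,1],[-1,0,0,0,0,0,1],[-1,0,0,0,0,0,1],[-1,0,0,0,0,0,1],[-1,0,0,0,0,0,1],[0,0,0,0,0,0,1]])

```text
t: 14.05
tool_pos: [0.4566, -0.0506, 0.1387]
tool_rot: [-3.141, 0.044, 0.0]
contact_force: [-0.0, 0.2, 0.6]
opening: 0.0854
grip_force: 0.0
```

```bash
python3 -c "
import h;h.BACK=.15
from prec import *;from m import run
from s import *
st();im,d=shot('top');x,e=run(im,d,[.697,-.0735,-.033],'f6');prec(im,d,[.697,-.0735,-.033])
"
```

```text
t 14.05 p [ 0.4566 -0.0506  0.1387] yaw -0.0282 z [-0.  0. -1.] F [-0.02  0.23  0.56] 0.08544466899904424
edge [0.02863089 0.78002806] res 0.0024776601211009526
board [ 0.6969 -0.0759 -0.0323] cost 286.3609351432881 area 94780.26923076923
{'yaw_err_deg': np.float64(-0.2099872560647311), 'short_mm': np.float64(0.9064311347127102), 'n': array([ 0.99959039, -0.02861916]), 'shoulder': array([ 0.77687446, -0.07847468])}
cup 0.729823112487793 -0.04830293729901314 0.03976655751466751 213 [ 0.73293142 -0.05191028  0.0603468 ] zmax 0.06937692464454083
tip beyond edge mm 74.46 spread 0.1830777291172924
handle side L yaw err deg -1.08 10
handle side R yaw err deg -0.38 10
width 35.991632264822584
shoulder at y -0.05 beyond edge 0.54
shoulder at y -0.06 beyond edge 0.26
shoulder at y -0.07 beyond edge 0.24
shoulder at y 0.06 beyond edge -0.44
shoulder at y 0.07 beyond edge -0.18
shoulder at y -0.03 beyond edge 0.56
shoulder at y 0.03 beyond edge 1.12
board side -1 yaw err deg 0.28 53
board side 1 yaw err deg -0.16 53
```

View pics/f6.png

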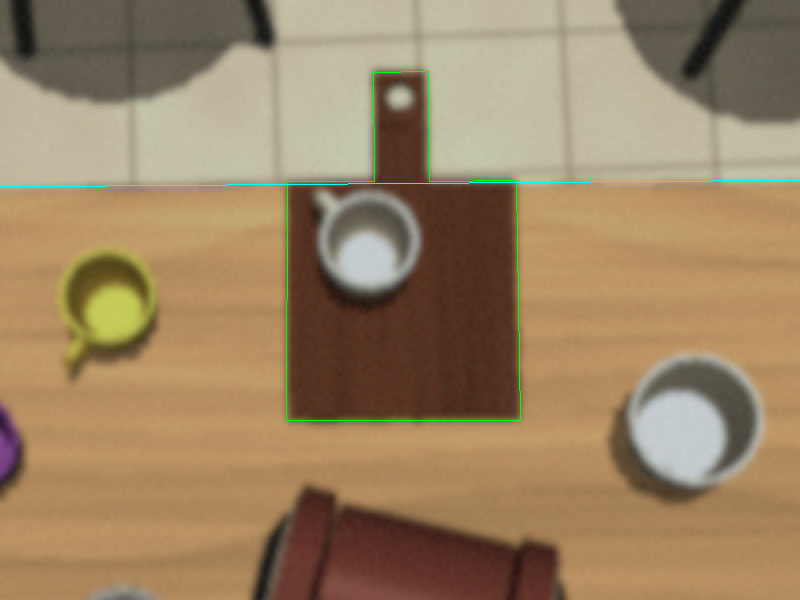

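The handle sticks straight out, with its tip at (400,71) and the shoulder line on the edge line at v≈183. The cup stands on the board at (368,243) and the arm is clear.

```bash
python3 -c "
from station import ctrl;print(ctrl.finish_job())"
```

```text
the job is handed in; nothing more can be done
None
```

I pushed the board until its handle sticks straight out past the guest-side edge, and handed the job in at about 14 s. The last camera check put the shoulders within about 1 mm of the edge and the board under 0.5° askew. The cup was still standing on the board and the arm was clear; no result came back from judging.

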